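# Snap the paste tub's lid shut all round

## Task

The blue lid has only been laid on the white wheel-paste tub and its rim still stands proud. Press the rim down with the fingertips, section by section all the way round, until all four sections have clicked home. Don't pick the tub up, tip it or shove it along, and leave the other things on the shelf where they are.

Things in the scene. Friction and masses are not known exactly. Their poses are not given: they have to be found in the camera images.
- tub: loose white tub of wheel paste (0.65 to 0.95 kg with contents) with an orange label band, a hanging wire bail and a dark blue snap-fit lid. Base 128 mm across, lid 154 mm across, 113 mm high with the rim proud. Origin: centre of its underside, z up; it may be turned any way. Round the lid runs a flat rim 15 mm wide, cut by four narrow slots into quarter sections A, B, C, D centred on the tub's own +x, +y, -x, -y.
- lid_panel (a point): centre of the lid's middle panel, on the tub's axis: a fixed sunk disc 121 mm across, its top 101 mm above the shelf, lower than the rim all round it (the rim reaches from 62 to 77 mm from the axis).
- rim_a (a joint): how far rim section A of the lid is pressed down: 0 = proud (start), 0.006 m = home on its stop. It moves only straight up and down, wherever on it one presses. It resists with about 9 N at first, then gives way more easily; past about 0.0035 m it snaps down by itself and stays; let go before that, it springs back up.
- rim_a_top (a point): middle of the top face of rim section A (moves down with it): on the tub's +x side, 69.5 mm from the tub's axis; 113 mm above the shelf while proud, 107 mm when home. It lies on the patch of five thin pale thumb ribs.
- rim_b (a joint): how far rim section B of the lid is pressed down: 0 = proud (start), 0.006 m = home on its stop. It moves only straight up and down, wherever on it one presses. It resists with about 9 N at first, then gives way more easily; past about 0.0035 m it snaps down by itself and stays; let go before that, it springs back up.
- rim_b_top (a point): middle of the top face of rim section B (moves down with it): on the tub's +y side, 69.5 mm from the tub's axis; 113 mm above the shelf while proud, 107 mm when home. It lies on the patch of five thin pale thumb ribs.
- rim_c (a joint): how far rim section C of the lid is pressed down: 0 = proud (start), 0.006 m = home on its stop. It moves only straight up and down, wherever on it one presses. It resists with about 9 N at first, then gives way more easily; past about 0.0035 m it snaps down by itself and stays; let go before that, it springs back up.
- rim_c_top (a point): middle of the top face of rim section C (moves down with it): on the tub's -x side, 69.5 mm from the tub's axis; 113 mm above the shelf while proud, 107 mm when home. It lies on the patch of five thin pale thumb ribs.
- rim_d (a joint): how far rim section D of the lid is pressed down: 0 = proud (start), 0.006 m = home on its stop. It moves only straight up and down, wherever on it one presses. It resists with about 9 N at first, then gives way more easily; past about 0.0035 m it snaps down by itself and stays; let go before that, it springs back up.
- rim_d_top (a point): middle of the top face of rim section D (moves down with it): on the tub's -y side, 69.5 mm from the tub's axis; 113 mm above the shelf while proud, 107 mm when home. It lies on the patch of five thin pale thumb ribs.
- key_box: brushed nickel latch box for spare keys, shut, 77 x 112 x 48 mm, loose. A bystander. Origin: centre of its underside.
- flask: turquoise glass perfume flask with nickel cap, 30 x 54 mm, 88 mm high, standing loose. A bystander. Origin: centre of its underside.
- visor_clip: black plastic sun visor clip, 68 x 26 mm, 24 mm high, loose. A bystander. Origin: centre of its underside.
- extender1: steel tire valve extender lying flat, 46 mm long along its x, 11 mm hexagons, loose. A bystander. Origin: its underside, mid-length.
- extender2: a second steel tire valve extender, the same as extender1. A bystander.
- cedar: round cedar block freshener, 58 mm across, 22 mm high, lying flat and loose. A bystander. Origin: centre of its underside.

How it is judged:
By the outcome, as a careful person would: the job done as asked, in the order asked, and still so for the second after the job is handed in, with the robot touching nothing.
It also fails if it takes over 42 s, if anything falls off the work surface, if the arm or the gripper's body presses on something with over 40 N, if the wrist force passes 120 N, or if a joint passes its speed limit or range.

## Robot

A 6-joint arm with a two-finger parallel gripper is mounted at the origin on the work surface. World frame = base frame: x ahead of the robot, y to its left, z up, the work surface at z = 0. Lengths are in m, angles in degrees, forces in N, time in s.
With the tool pointing down it reaches from about 0.325 to 0.85 m from the base axis. Payload 15.5 kg.
Tool frame: the origin (TCP) lies midway between the tips of the shut fingers; the grasp point (between the pads) lies 19 mm behind it; z points along the fingers, y is the line along which they close (so a half turn about z gives the same grasp; the last joint's range is limited). The gripper opens to 91 mm and grips with 3 to 60 N. Pads are 32 mm wide; open, the fingers measure 118 mm over their backs; the gripper's body (76 mm by 178 mm) begins 60 mm behind the grasp point.
Start: joints at [63.742, 28.281, 77.091, -0, 74.628, -5.472], TCP at [0.222, 0.584, 0.214] pointing down, gripper open.
Joint ranges: [-166.48, 166.48], [-47.26, 123.95], [12.59, 153.08], [-70.14, 250.14], [6.76, 159.57], [-176.63, 176.63]. Speed limits (degrees/s): [108.29, 108.29, 147.25, 172.46, 172.46, 172.46].

## Interface

Orientations are given as a 3x3 rotation matrix whose columns are the frame's x, y, z axes.
In Python, from bench import ctrl gives the robot as it stands. The module is installed in compiled form; this text tells all that it offers. Calls block until the motion is done:
- ctrl.goto(position, orientation): joint-space move of the TCP to a pose.
- ctrl.move_l(position, vel=0.15, ori=None, contact_N=None): straight line of the TCP; ori=None keeps the orientation; vel is the mean speed in m/s. With contact_N (N) it stops when the force on the tool has changed by that much, and returns True; else False.
- ctrl.movej(angles): joint-space move.
- ctrl.command_gripper(opening): opening from 0.0 (shut) to 1.0 (fully open); the grip force is fixed at half the most; returns when the fingers have stopped.
- ctrl.sleep(seconds).
- ctrl.ik(position, orientation): joint angles nearest the present ones, or None.
- ctrl.read_camera(name): name is "scene" or "side" or "wrist"; returns the picture (420x560x3 uint8, blue, green, red); there is no depth.
- ctrl.camera_params(name): a dict with "fx", "fy", "cx", "cy" (pixels), "pose" (4x4, takes a point from camera to world coordinates); the wrist camera has in their place "T_tool_cam" (4x4, takes a point from camera to tool coordinates, whose origin is the TCP and whose axes are the flange's). Camera axes: x right, y up, looking along -z (the intrinsics and any distortion apply to the point x, -y, -z); pixel columns grow to the right and rows downward; lengths in m; the calibration is good to about 2 mm. A picture is of the moment at which its call begins: read the wrist's pose just before it. camera_params takes no time and is no camera call.
A pose or a line that the arm cannot do raises ctrl.MotionError and nothing moves.
- ctrl.sign_off(): hands the job in; it is judged then, once.
Readings, each from a call of its own:
- ctrl.current_t(): time.
- ctrl.current_q(): joint angles.
- ctrl.current_dq(): joint speeds.
- ctrl.current_effort(): joint torques, N m.
- ctrl.current_tool_pos(): TCP position.
- ctrl.current_eef_rot(): TCP orientation.
- ctrl.current_contact_force(): force on the tool from outside, world axes, zero at the start.
- ctrl.current_wrist_torque(): the same for the moment, N m.
- ctrl.current_grip_width(): opening from 0.0 (shut) to 1.0 (fully open).
- ctrl.current_grasp_force(): force on a finger pad.
Only numpy, scipy, OpenCV 4.12 (cv2) and the standard library are available. Lean on these libraries where they do the work, as an engineer would, in place of code of your own. Each camera call takes 0.05 s, during which the arm holds its last target. There are 200 camera calls.

## Working session

There is one attempt and no reset: what is moved stays moved. The work goes in short steps, each a Python script; the robot and the scene stay as the last script left them, time stands still between calls to the robot, and variables do not carry over. Pictures are saved under pics/ and viewed, at most 10 in all, crops included, and the job is handed in when it is done.

```bash
mkdir -p pics
python3 - <<'E'
from bench import ctrl
import cv2,numpy as np
for n in("scene","side","wrist"):
    cv2.imwrite(f"pics/{n}0.png",ctrl.read_camera(n)); p=ctrl.camera_params(n); print(n,{k:np.round(v,4).tolist() if not isinstance(v,str) else v for k,v in p.items()})
print(ctrl.current_tool_pos(),ctrl.current_eef_rot())
E
```

```text
scene {'fx': 491.9235, 'fy': 491.9235, 'cx': 283.7495, 'cy': 205.8085, 'pose': [[-0.7834, -0.4348, 0.444, 0.9771], [0.6215, -0.5554, 0.5526, 0.5019], [0.0063, 0.7089, 0.7053, 0.7427], [0.0, 0.0, 0.0, 1.0]]}
side {'fx': 394.0664, 'fy': 394.0664, 'cx': 278.4034, 'cy': 207.1741, 'pose': [[-0.7025, 0.381, -0.6012, 0.0681], [-0.7117, -0.3807, 0.5904, 0.4865], [-0.0039, 0.8426, 0.5386, 0.5223], [0.0, 0.0, 0.0, 1.0]]}
wrist {'fx': 347.5363, 'fy': 347.5363, 'cx': 278.7114, 'cy': 215.442, 'T_tool_cam': [[-0.0008, 0.9682, 0.2502, 0.0701], [1.0, 0.0008, 0.0003, -0.0005], [0.0001, 0.2502, -0.9682, -0.1708], [0.0, 0.0, 0.0, 1.0]]}
[0.22165554 0.58408472 0.2134851 ] [[-9.34934879e-01  3.54819124e-01 -4.01827433e-04]
 [ 3.54819339e-01  9.34934543e-01 -7.97540293e-04]
 [ 9.26997994e-05 -8.88224382e-04 -9.99999601e-01]]
```

View pics/scene0.png

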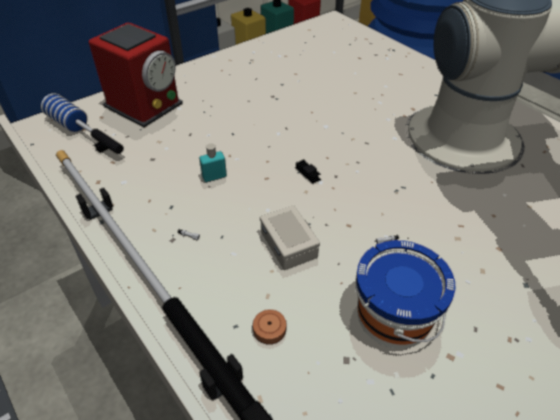

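View pics/side0.png

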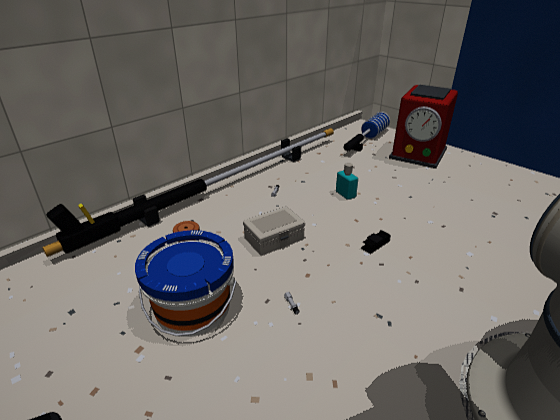

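The scene view shows the tub at about (405,285), with extender1 just behind it near (385,240). The side view has the tub at about (185,270). I'll zoom in on the lid to find the ribs.

Run:
```python
import cv2,numpy as np
a=cv2.imread("pics/scene0.png")[230:350,340:470]; b=cv2.imread("pics/side0.png")[220:350,125:255]
a=cv2.resize(a,None,fx=3,fy=3,interpolation=2); b=cv2.resize(b,None,fx=3,fy=3,interpolation=2)
o=np.zeros((390,780,3),np.uint8);o[:360,:390]=a;o[:,390:]=b
cv2.imwrite("pics/crop.png",o)
```

```text
(no output)
```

View pics/crop.png

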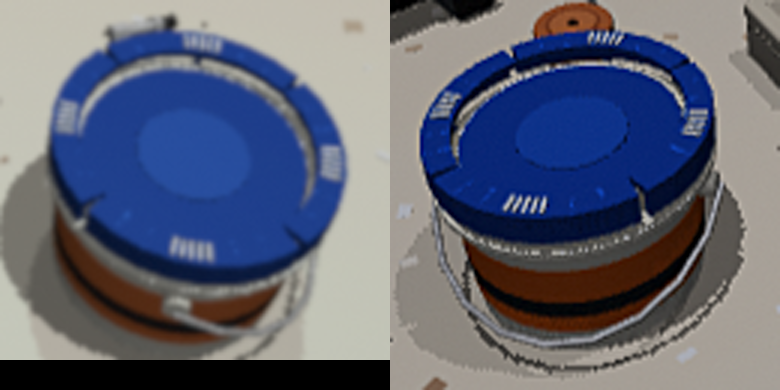

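The rib patches are clear in both views. In crop pixels, scene has (202,43), (330,162), (192,248) and (66,117); side has (605,37), (695,122), (526,204) and (444,105). Next I'll turn these into positions.

Run:
```python
from bench import ctrl
import numpy as np
S={"scene":(np.array([(202,43),(330,162),(192,248),(66,117)])/3+[340,230]),"side":(np.array([(605-390,37),(305,122),(136,204),(54,105)])/3+[125,220])}
for n,P in S.items():
    p=ctrl.camera_params(n);T=p["pose"]
    W=[]
    for u,v in P:
        d=T[:3,:3]@[(u-p["cx"])/p["fx"],-(v-p["cy"])/p["fy"],-1]
        W.append((T[:3,3]+d*(.113-T[2,3])/d[2])[:2])
    W=np.array(W);c=W.mean(0);d=W-c
    print(n,W.round(4).tolist(),c.round(4),np.linalg.norm(d,axis=1).round(4),np.degrees(np.arctan2(d[:,1],d[:,0])).round(1))
```

```text
scene [[0.4739, 0.2091], [0.4834, 0.3056], [0.5799, 0.2963], [0.5711, 0.1991]] [0.5271 0.2526] [0.0687 0.0687 0.0686 0.0692] [-140.8  129.5   39.6  -50.5]
side [[0.568, 0.1969], [0.4707, 0.2071], [0.4805, 0.3037], [0.5778, 0.2947]] [0.5242 0.2506] [0.0693 0.069  0.0688 0.0693] [ -50.8 -140.9  129.5   39.5]
```

The two views agree: centre about (0.5257, 0.2516), ribs at 39.5° + 90k. I'll press the first section with shut fingers, slightly inboard at r = 66 mm so the tub doesn't tip.

```bash
cat > h.py <<'E'
from bench import ctrl
import numpy as np
C=np.array([.5257,.2516]);a=np.radians(129.5)
R=np.array([[np.cos(a),np.sin(a),0],[np.sin(a),-np.cos(a),0],[0,0,-1]])
def spot(deg,z,r=.066): return [C[0]+r*np.cos(np.radians(deg)),C[1]+r*np.sin(np.radians(deg)),z]
def press(deg,z=.1083):
    ctrl.move_l(spot(deg,.118),.12)
    hit=ctrl.move_l(spot(deg,z),.015,contact_N=25)
    print(deg,hit,ctrl.current_tool_pos().round(4),ctrl.current_contact_force().round(1))
    ctrl.move_l(spot(deg,.125),.08)
E
python3 - <<'E'
from h import *
print(ctrl.current_t())
ctrl.command_gripper(0.0)
ctrl.goto(spot(129.5,.15),R)
press(129.5)
print(ctrl.current_t(),ctrl.current_contact_force().round(1))
import cv2
a=cv2.resize(ctrl.read_camera("scene")[215:355,330:480],None,fx=3,fy=3,interpolation=2);b=cv2.resize(ctrl.read_camera("side")[215:355,115:230],None,fx=3,fy=3,interpolation=2)
cv2.imwrite("pics/c1.png",np.hstack([a,b]))
E
```

```text
0.15
129.5 False [0.4837 0.3025 0.1083] [-0.3 -0.3 -0.5]
4.5417 [ 0.2  0.7 -0.1]
```

View pics/c1.png

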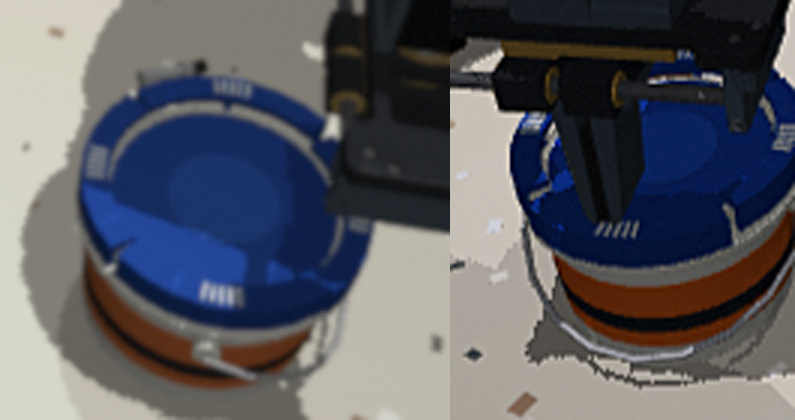

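The fingertip is over the section, and the force at the bottom is about 0, so it has probably snapped down. I'll press the rest, then confirm each one with a light touch: contact should come at z ≈ 0.107 when home, not 0.113.

Run:
```python
from h import *
def probe(deg):
    ctrl.move_l(spot(deg,.1155),.08)
    hit=ctrl.move_l(spot(deg,.1055),.015,contact_N=4)
    print("probe",deg,hit,ctrl.current_tool_pos()[2].round(4),ctrl.current_contact_force().round(1))
    ctrl.move_l(spot(deg,.125),.08)
probe(129.5)
for d in (39.5,-50.5,-140.5):
    ctrl.move_l(spot(d,.125),.15); press(d); probe(d)
print(ctrl.current_t())
ctrl.move_l(spot(-140.5,.25),.2)
ctrl.goto([.3,.5,.3],R)
import cv2
a=cv2.resize(ctrl.read_camera("scene")[230:350,340:470],None,fx=3,fy=3,interpolation=2);b=cv2.resize(ctrl.read_camera("side")[220:340,125:255],None,fx=3,fy=3,interpolation=2)
cv2.imwrite("pics/c2.png",np.hstack([a,b])); print(ctrl.current_t())
```

```text
probe 129.5 True 0.1066 [-1.4 -0.1  8.7]
39.5 False [0.5766 0.2936 0.1083] [-0.   1.  -0.7]
probe 39.5 True 0.1067 [-0.8 -0.3  7.3]
-50.5 False [0.5677 0.2007 0.1083] [-0.3  0.1 -0.2]
probe -50.5 True 0.1066 [-0.6  0.1  8.3]
-140.5 False [0.4748 0.2096 0.1083] [-0.4 -0.1 -0.5]
probe -140.5 True 0.1067 [-1.3 -1.3  8.1]
16.1083
18.275
```

View pics/c2.png

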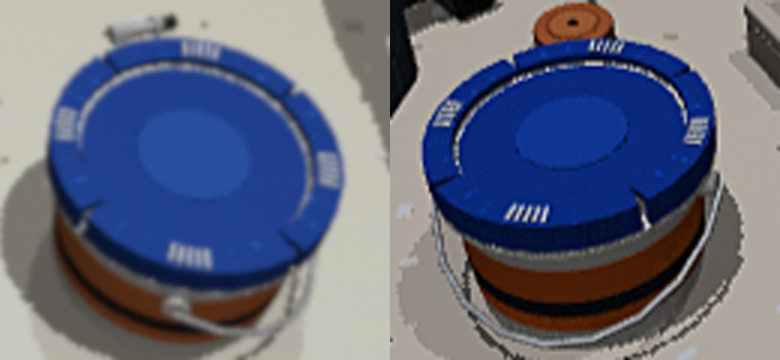

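All four sections now sit lower, with probe contact at z ≈ 0.1067. In the pictures, the tub and the things near it are where they started.

```bash
python3 -c "
from bench import ctrl
print(ctrl.sign_off())"
```

```text
the job is handed in; nothing more can be done
None
```

All four rim sections are pressed home, each confirmed by a light touch at about 107 mm above the shelf; the tub stayed in place, and the job was handed in at about 18 s.

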